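# Clamp the little house front for drilling

### The arm

A 7-joint arm with a two-finger parallel gripper is mounted at the origin on the work surface. World frame = base frame: x ahead of the robot, y to its left, z up, the work surface at z = 0. Lengths are in m, angles in rad, forces in N, time in s.
With the tool pointing down it reaches from about 0.35 to 0.9 m from the base axis. Payload 8.1 kg.
Tool frame: the origin (TCP) lies at the centre of the arm's flange, where the gripper is bolted on; the fingertips stand 178 mm ahead of it and the grasp point (between the pads) lies 159 mm ahead of it; z points along the fingers, y is the direction in which the jaws open and shut (so a half turn about z gives the same grasp; the last joint's range is limited). The gripper opens to 92 mm and grips with 3 to 60 N. Pads are 19 mm wide; open, the fingers measure 130 mm over their backs; the gripper's body (75 mm by 190 mm) begins 47 mm behind the grasp point.
Start: joints at [1.245, 0.434, 0.025, 1.573, -0.012, 1.134, -0.075], TCP at [0.138, -0.61, 0.405] pointing down, gripper open.
Joint ranges: [-2.62, 2.62], [-0.44, 2.09], [-1.27, 1.32], [0.08, 2.57], [-1.32, 4.46], [0.12, 2], [-2.74, 2.74]. Speed limits (rad/s): [2.22, 2.22, 3.01, 3.01, 3.14, 3.14, 3.14].

### API

Orientations are given as a rotation vector (axis times angle).
In Python, from cell import arm, get_image, camera_model gives the robot as it stands. The module is installed in compiled form; this text tells all that it offers.
- The arm moves only by the shell command python3 -m pendant 'ROWS' [FORCE]. ROWS is JSON, a list that holds one entry, the list of rows, each a list of 7 numbers: the shift along the tool's x, y, z in mm, then the turn, a rotation vector about the tool's x, y, z in rad, then the closure, from -1 (fully open) to 1 (shut). In form: [[[x, y, z, rx, ry, rz, hand], ...]]. A call has 1 to 20 rows; each row is the pose to reach, as a shift and turn from the pose commanded when the call began, along the tool's axes at that moment; what a row does not reach only later rows make up. A row lasts 1/8 s, in which the tool goes at most 62.5 mm and 10.7 degrees, less where a joint would pass 70% of its speed; a pose out of reach is approached as far as the arm can. A call with a gripper value outside its range is refused whole. The fingers move at their own pace and stop on an object; FORCE is the grip in N (left out, the last holds). Time passes only in rows, so rows that repeat a pose let the fingers close. It gives the time, the measured TCP pose, the force and the opening at its end, in the units of the state.
- arm.observe(): the state, without advancing time (a new reading comes with each control period).
- get_image(name): name is "scene" or "top"; returns the picture (400x640x3 uint8, red, green, blue); there is no depth.
- camera_model(name): a dict with "fx", "fy", "cx", "cy" (pixels), "position" and "orientation" of the camera in the world. Camera axes: x right, y down, z forward; pixel columns grow to the right and rows downward; lengths in m; the calibration is good to about 2 mm. A picture is of the moment at which its call begins. camera_model takes no time and is no camera call.
- arm.sign_off(): hands the job in, once; it reports no verdict.
The state is a dict: "clock": time; "joints": joint angles; "dq": joint speeds; "joint_efforts": joint torques, N m; "position": TCP position; "ee_rot": TCP orientation; "force": force on the tool from outside, world axes, zero at the start; "ft_torque": the same for the moment, N m; "width": opening from 0.0 (shut) to 1.0 (fully open).
Only numpy, scipy, OpenCV 4.12 (cv2) and the standard library are available. Lean on these libraries where they do the work, as an engineer would, in place of code of your own. Each camera call takes 0.05 s, during which the arm holds its last target.

### The job

Lay the wooden house front with the blue door on the bed of the screw clamp, in line with it and middle under the pad, and slide it in until its square foot is flush against the stop at the back. Let go, then turn the crank clockwise until the pad meets the wood and snug it by feel, to a push a third to a half greater than the crank takes running free, so that it is held firmly without crushing the soft wood, and let go. Leave everything else on the bench where it is.

Things in the scene. Friction and masses are not known exactly. Their poses are not given: they have to be found in the camera images.
- front_blue: The work: flat softwood blank like a narrow house front, 180 mm long, 44 wide, 24 thick, 0.07 to 0.14 kg, lying flat, with a BLUE door and six dark windows on its upper face. Origin: centre of the underside. +x runs along it to the square foot (door) end, 90 mm away; the other end is a gable point, 90 mm away; the sides are parallel from x = -68 to +90 mm. z up.
- front_blue_foot (a point): Middle of the lower edge of the square foot end of the blue-door front (its x = 90 mm, underside).
- front_red: An identical house front, but with a RED door; not to be used. Same axes.
- clamp: Blue screw clamp bolted to the bench. Origin: under the screw axis at bench level; +x from its open mouth to its column (the work enters along +x). Bed: a board 70 mm wide, x = -75 to 35 mm, its top 28 to 32 mm above the bench (boards differ); base 90 mm wide, 12 thick, x = -85 to 125. Column 50 mm wide, 150 high. Overhead arm 38 mm wide, from the column to x = -19, 117 to 157 mm above the bench.
- stop (a point): Point on the stop (the column's front face, clamp x = 35 mm) at the middle of the bed's width, 30 mm above the bench. Axes as the clamp's. The work is home when its foot point is here, give or take the bed's height; it then overhangs the bed's mouth by 70 mm.
- nut (a point): Top of the clamp's nut boss, on the screw axis, 157 mm above the bench. Through it runs the steel screw with a round black rubber pad (30 mm across, steel collar 34) below, its face 64 to 77 mm above the bench at the start; pad shoes differ, so feel for the touch. Clockwise (from above) lowers it 20 mm a turn; it stays where left. After touching, clamping rises about 150 N per rad of turning.
- knob_mid (a point): Middle of the red upright crank knob, 18 mm across, 40 tall, spinning freely on its pin 45 mm from the screw axis; its top is 15 mm higher, the crank arm 27 mm lower. It sinks with the screw. Pushing it round takes about 8 N running free; once the pad touches, every 14 N of clamping adds 1 N. Snug is 35 to 100 N of clamping (2.5 to 7 N added push, best 3 to 4); over 130 N crushes the wood.
- model_house: White model house with brown roof, bystander, 108 x 130 x 165 mm. Origin: centre of its base.
- tape_roll: Brown tape core lying flat, bystander, 90 mm across, 36 mm high. Origin: centre of its underside.
- glue: White bottle with orange cap, bystander, 60 mm across, 160 mm high. Origin: centre of its underside.
- pencil_cup: Blue cup, bystander, 76 mm across, 95 mm high. Origin: centre of its underside.
- marker: Black and blue marker, bystander, 135 mm long, 14 mm high. Origin: centre of its underside.
- cutter: Yellow box cutter, bystander, 150 mm long, 18 mm high. Origin: centre of its underside.
- tape_dispenser: Red tape dispenser, bystander, 150 x 60 mm, 80 mm high. Origin: centre of its underside.
Mind the look-alikes: they are no part of the job. What is shaped like the front_blue but pink or yellow is not meant.

How it is judged:
By the outcome, as a careful person would: the job done as asked, in the order asked, and still so for the second after the job is handed in, with the robot touching nothing.
It also fails if it takes over 72 s, if anything falls off the work surface, if the arm or the gripper's body presses on something with over 40 N, if the wrist force passes 120 N, or if a joint passes its speed limit or range.

## Working session

There is one attempt and no reset: what is moved stays moved. The work goes in short steps, Python scripts to look and compute and a shell command to move; the robot and the scene stay as the last step left them, time stands still between calls to the robot, and variables do not carry over. Pictures are saved under pics/ and viewed, and the job is handed in when it is done.

```bash
mkdir -p pics; python3 - <<'E'
from cell import arm,get_image,camera_model
import cv2
for n in("scene","top"):
    im=get_image(n); cv2.imwrite(f"pics/{n}0.png",im[:,:,::-1]); print(n,camera_model(n))
print(arm.observe())
E
```

```text
scene {'fx': 385.0076705962789, 'fy': 385.0076705962789, 'cx': 320.2693471145839, 'cy': 197.60099438239726, 'position': array([ 1.40403416, -0.56070473,  0.94242864]), 'orientation': array([-1.96422933, -1.12843927,  0.55985951])}
top {'fx': 478.2465316990902, 'fy': 478.2465316990902, 'cx': 335.648180420557, 'cy': 195.0585984054089, 'position': array([ 0.3439339 , -0.02799539,  1.61788968]), 'orientation': array([-2.1802607 ,  2.13403505, -0.09707726])}
{'clock': 0.1, 'joints': array([ 1.24540218,  0.43514284,  0.02497472,  1.57401378, -0.01156127,
        1.13402108, -0.07512601]), 'dq': array([-1.57141898e-04, -1.18382807e-03, -7.91457120e-05, -2.37776896e-03,
        9.37867538e-04, -8.67099696e-04,  8.60795964e-04]), 'joint_efforts': array([ 2.22389463e-03, -6.69139981e+01,  9.87248383e-01, -3.15146542e+01,
       -6.06644223e-02,  3.75473534e-02,  3.07494292e-05]), 'position': array([ 0.13801223, -0.60935015,  0.40402684]), 'ee_rot': array([-3.12073882e+00, -3.48959778e-01,  5.08844220e-04]), 'force': array([-0.21104745, -0.01421238, -1.23168113]), 'ft_torque': array([ 0.05190355, -0.0380651 ,  0.0214069 ]), 'width': 1.000465511021055}
```

View pics/scene0.png

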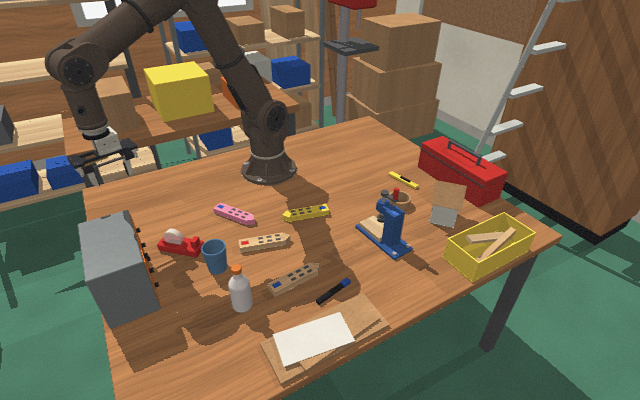

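View pics/top0.png

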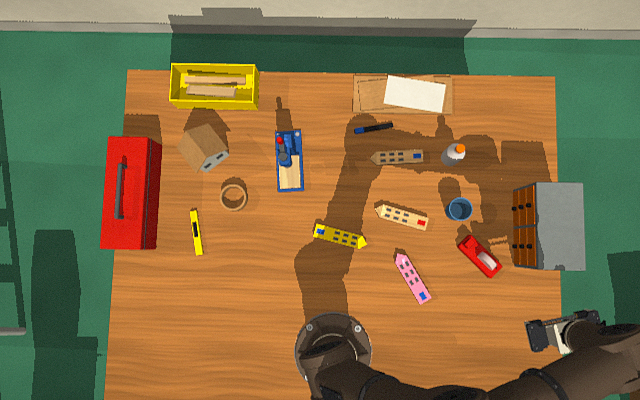

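```bash
cat > h.py <<'E'
import numpy as np,cv2
from scipy.spatial.transform import Rotation as R
from cell import camera_model
def px2w(n,u,v,z):
    c=camera_model(n);d=R.from_rotvec(c['orientation']).apply([(u-c['cx'])/c['fx'],(v-c['cy'])/c['fy'],1]);p=c['position']
    return p+d*(z-p[2])/d[2]
def w2px(n,P):
    c=camera_model(n);q=R.from_rotvec(c['orientation']).inv().apply(np.asarray(P,float)-c['position'])
    return np.array([c['fx']*q[0]/q[2]+c['cx'],c['fy']*q[1]/q[2]+c['cy']])
def crop(src,dst,u0,v0,u1,v1,k):
    im=cv2.imread(src)[v0:v1,u0:u1];cv2.imwrite(dst,cv2.resize(im,None,fx=k,fy=k,interpolation=cv2.INTER_CUBIC))
E
python3 - <<'E'
from h import *
crop('pics/top0.png','pics/c1.png',360,140,440,170,10)
crop('pics/top0.png','pics/c2.png',260,120,320,200,7)
crop('pics/scene0.png','pics/c3.png',345,170,425,265,6)
crop('pics/scene0.png','pics/c4.png',230,225,330,300,8)
E
```

```text
(no output)
```

View pics/c1.png

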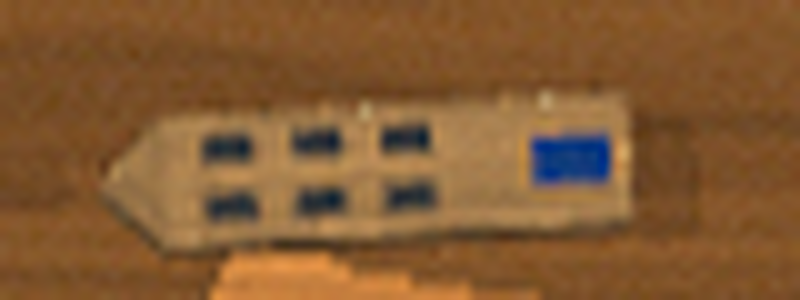

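View pics/c2.png

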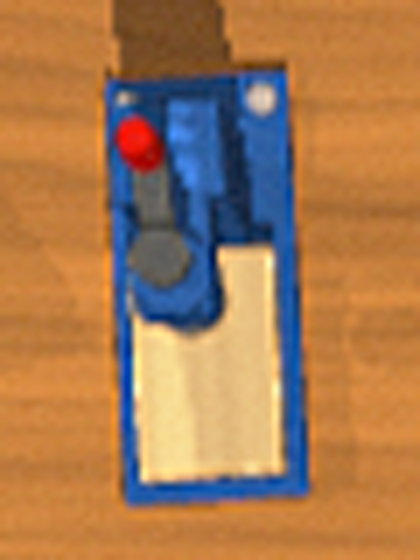

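View pics/c3.png

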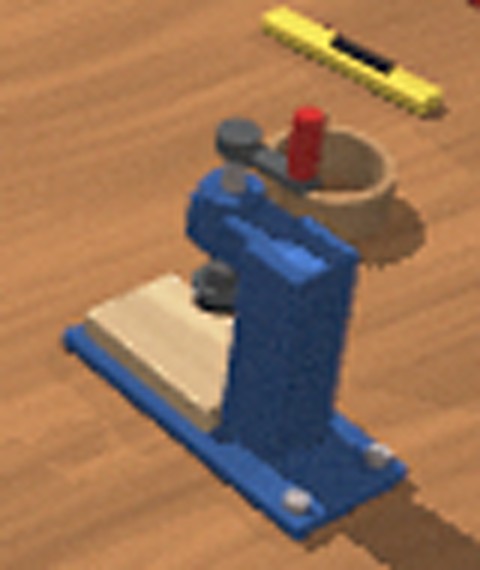

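View pics/c4.png

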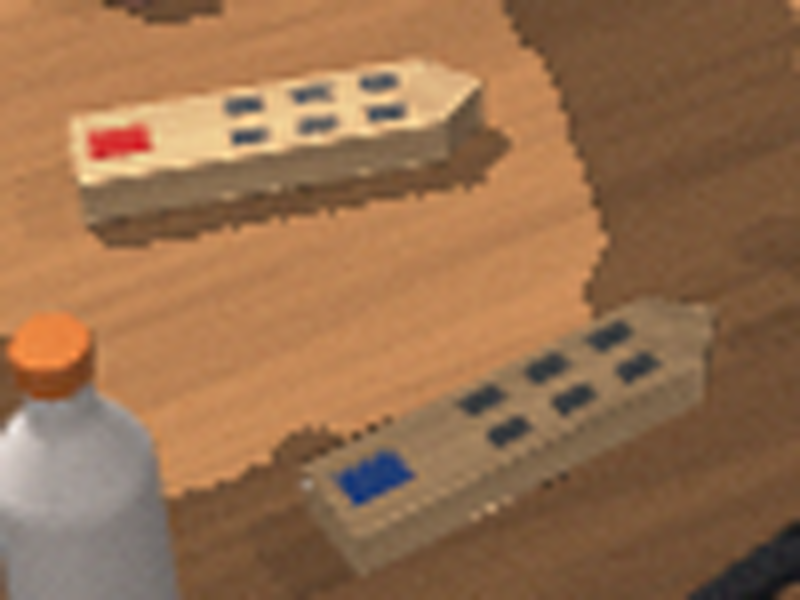

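```bash
python3 - <<'E'
from h import *
from scipy.optimize import least_squares
def fit(obs,x0):
    def f(p):
        c,s=np.cos(p[2]),np.sin(p[2]);o=[]
        for n,b,u in obs:
            P=[p[0]+c*b[0]-s*b[1],p[1]+s*b[0]+c*b[1],b[2]]
            o+=list(w2px(n,P)-np.array(u))
        return np.array(o)
    r=least_squares(f,x0,loss='soft_l1');print(r.x,np.round(r.fun.reshape(-1,2),1).tolist());return r.x
t=lambda u,v:(260+u/7,120+v/7); s=lambda u,v:(345+u/6,170+v/6)
a=lambda u,v:(360+u/10,140+v/10); b=lambda u,v:(230+u/8,225+v/8)
cl=[('top',(-.085,.045,.012),t(127,503)),('top',(-.085,-.045,.012),t(308,492)),('top',(.125,.045,.012),t(107,80)),('top',(.125,-.045,.012),t(287,67)),
('top',(-.075,.035,.03),t(140,482)),('top',(-.075,-.035,.03),t(285,472)),
('scene',(-.085,-.045,.012),s(65,335)),('scene',(.125,-.045,.012),s(305,528)),('scene',(.125,.045,.012),s(406,466))]
C=fit(cl[:6],[.6,.1,0]); fit(cl[6:],[.6,.1,0]);C=fit(cl,[.6,.1,0])
fr=[('top',(-.09,0,.024),a(103,185)),('top',(.09,.022,.024),a(628,97)),('top',(.09,-.022,.024),a(630,218)),('top',(-.068,.022,.024),a(160,117)),('top',(-.068,-.022,.024),a(170,248)),
]
# foot points to -y ; body +y is world +x
fs=[('scene',(.09,.022,.024),b(360,545)),('scene',(.09,-.022,.024),b(303,480)),('scene',(-.09,0,.024),b(715,310)),('scene',(.09,.022,0),b(366,575))]
fit(fr,[.6,-.2,-1.57]);fit(fs,[.6,-.2,-1.57]);fit(fr+fs,[.6,-.2,-1.57])
for z in(.2,.18,.17):
    for u in((279.9,140.3),): print(z,px2w('top',*t(138,142),z))
print(px2w('scene',*s(309,115),.215))
E
```

```text
[0.61223266 0.16116742 0.0813249 ] [[-0.3, 0.2], [0.3, 0.2], [-0.2, 0.1], [0.2, 0.3], [-0.1, -0.5], [0.1, -0.3]]
[0.614567   0.16330657 0.09662854] [[-0.7, -0.6], [-0.3, 0.4], [1.4, -0.1]]
[0.61273305 0.16172546 0.08674494] [[-0.3, 0.2], [0.3, -0.0], [-0.6, -0.0], [-0.2, 0.1], [-0.1, -0.6], [0.0, -0.6], [-1.2, -0.8], [-1.4, 0.3], [0.6, -0.0]]
[ 0.64938267 -0.19975561 -1.4983571 ] [[-0.4, 0.0], [-0.0, -0.4], [0.7, 0.4], [0.0, 0.1], [-0.2, -0.2]]
[ 0.65363602 -0.19798065 -1.47777777] [[0.1, 0.1], [-0.0, -1.0], [0.1, -0.3], [-0.2, 1.5]]
[ 0.65111369 -0.1985632  -1.48215362] [[-0.7, -0.0], [-0.5, -1.3], [0.4, -0.6], [-0.4, -0.1], [-0.4, -0.4], [-0.5, -0.5], [-0.6, -1.6], [-0.4, -0.6], [-0.8, 0.9]]
0.2 [0.66068277 0.17245568 0.2       ]
0.18 [0.66515066 0.17528313 0.18      ]
0.17 [0.66738461 0.17669686 0.17      ]
[0.64151501 0.18603673 0.215     ]
```

```bash
cat >> h.py <<'E'
def yaw_of(rv):
    x=R.from_rotvec(rv).as_matrix()[:,0]; return np.arctan2(x[1],x[0])
def go(pos,yaw,turnpref=None):
    from cell import arm
    s=arm.observe();M=R.from_rotvec(s['ee_rot']).as_matrix()
    d=M.T@(np.array(pos)-s['position'])*1000
    T=np.array([[np.cos(yaw),np.sin(yaw),0],[np.sin(yaw),-np.cos(yaw),0],[0,0,-1]]).T
    T=np.column_stack([[np.cos(yaw),np.sin(yaw),0],[np.sin(yaw),-np.cos(yaw),0],[0,0,-1]])
    print('clock',s['clock'],'pos',np.round(s['position'],4),'yaw',round(yaw_of(s['ee_rot']),4),'F',np.round(s['force'],2),'w',round(s['width'],3))
    print('shift',np.round(d,1),'turn',np.round(R.from_matrix(M.T@T).as_rotvec(),4))
E
python3 - <<'E'
from h import *
from cell import arm
F=np.array([.650,-.199]);y=-1.493
g=F+(-.045)*np.array([np.cos(y),np.sin(y)]);print(g)
go([*g,.30],y+np.pi)
go([*g,.180],y+np.pi)
for p in((513,182),(513,270),(583,182),(583,270)):print(px2w('top',*p,0.2)[:2])
print(px2w('top',455,150,.16), px2w('scene',80,225,.2),px2w('scene',137,215,.2),w2px('scene',[.35,-.55,.2]))
E
```

```text
[ 0.6465027  -0.15413611]
clock 0.1 pos [ 0.138  -0.6094  0.404 ] yaw 0.2227 F [-0.21 -0.01 -1.23] w 1.0
shift [ 596.5 -331.5  104.4] turn [-1.3000e-03 -9.0000e-04 -1.4259e+00]
clock 0.1 pos [ 0.138  -0.6094  0.404 ] yaw 0.2227 F [-0.21 -0.01 -1.23] w 1.0
shift [ 596.5 -331.3  224.4] turn [-1.3000e-03 -9.0000e-04 -1.4259e+00]
[ 0.54730735 -0.52683782]
[ 0.28840327 -0.52231901]
[ 0.55144032 -0.73309064]
[ 0.29308528 -0.72456263]
[ 0.64914127 -0.36484205  0.16      ] [ 0.30484049 -0.72642945  0.2       ] [ 0.3388026  -0.57376268  0.2       ] [145.90364812 214.55759619]
```

```bash
python3 -m pendant '[[[0,-30,-40,0,0,-0.1,-1],[40,-75,-60,0,0,-0.2,-1],[85,-115,-60,0,0,-0.32,-1],[130,-155,-60,0,0,-0.44,-1],[175,-195,-50,0,0,-0.56,-1],[220,-225,-40,0,0,-0.68,-1],[270,-250,-30,0,0,-0.8,-1],[320,-270,-10,0,0,-0.92,-1],[370,-290,10,0,0,-1.04,-1],[420,-305,30,0,0,-1.16,-1],[470,-315,50,0,0,-1.28,-1],[520,-325,70,0,0,-1.38,-1],[565,-330,90,0,0,-1.426,-1],[596,-331,104,0,0,-1.426,-1],[596,-331,104,0,0,-1.426,-1],[596,-331,104,0,0,-1.426,-1]]]' 20
python3 - <<'E'
from h import *
from cell import arm,get_image
go([.6465,-.1541,.180],-1.493+np.pi)
print(arm.observe()['joints'])
for n in('top','scene'):cv2.imwrite(f'pics/{n}1.png',get_image(n)[:,:,::-1])
crop('pics/scene1.png','pics/c5.png',220,160,380,300,5)
E
```

```text
clock: 2.1
position: [0.6457, -0.1554, 0.3005]
ee_rot: [-2.133, -2.306, 0.001]
force: [-0.3, 0.4, 0.0]
width: 0.998
clock 2.1 pos [ 0.6457 -0.1554  0.3005] yaw 1.6485 F [-0.26  0.39  0.04] w 0.998
shift [  1.3   1.1 120.5] turn [-0.0011  0.0001 -0.0001]
[ 0.44415718  0.63709958 -0.45735045  1.5557118   0.31307501  1.02328221
 -0.02212738]
```

View pics/c5.png

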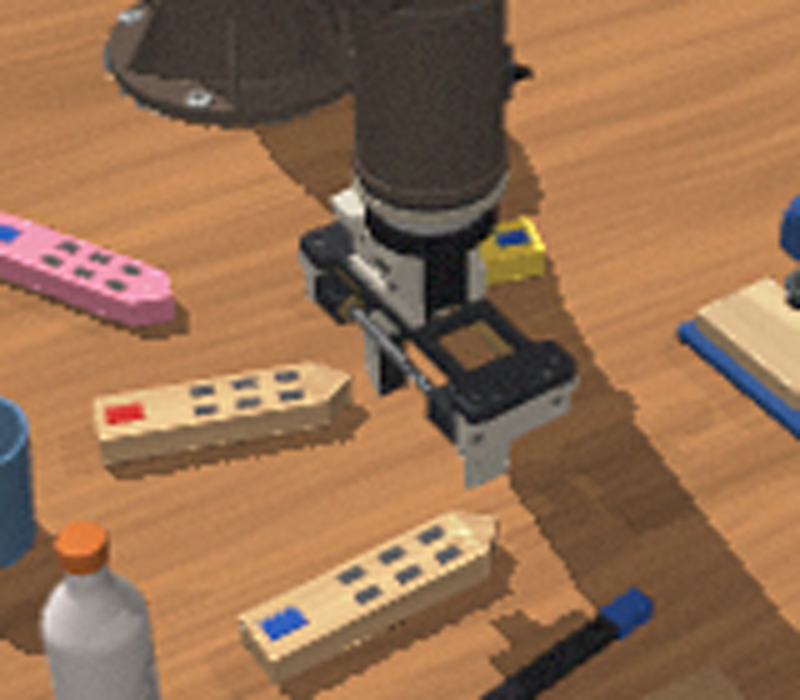

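View pics/top1.png

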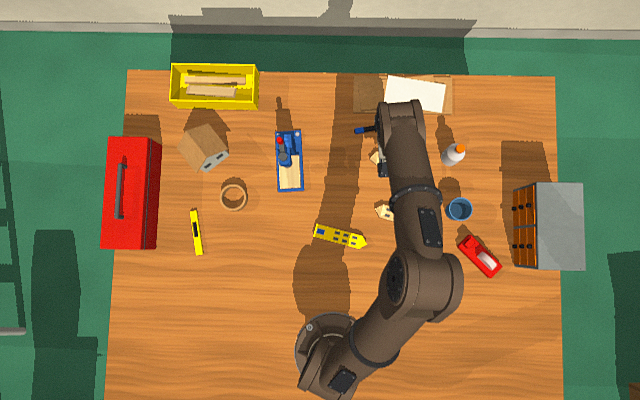

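```bash
python3 - <<'E'
from h import *
crop('pics/scene1.png','pics/c6.png',260,255,330,300,11)
E
```

```text
(no output)
```

View pics/c6.png

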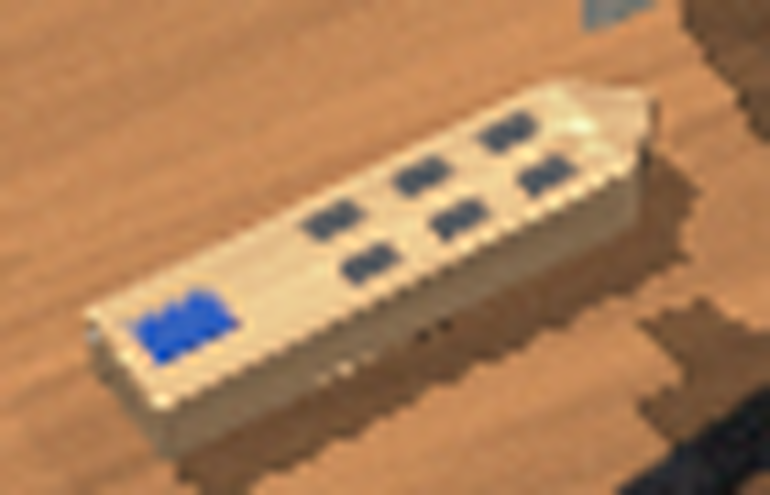

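```bash
python3 - <<'E'
from h import *
from scipy.optimize import least_squares
b=lambda u,v:(260+(u-5)/11,255+(v-5)/11);a=lambda u,v:(360+(u-5)/10,140+(v-5)/10)
fs=[('scene',(.09,-.022,.024),b(85,312)),('scene',(.09,.022,.024),b(160,410)),('scene',(-.068,.022,.024),b(640,150)),('scene',(-.068,-.022,.024),b(555,80)),('scene',(-.09,0,.024),b(655,97)),('scene',(.09,.022,0),b(172,458))]
fr=[('top',(-.09,0,.024),a(103,185)),('top',(.09,.022,.024),a(628,97)),('top',(.09,-.022,.024),a(630,218)),('top',(-.068,.022,.024),a(160,117)),('top',(-.068,-.022,.024),a(170,248))]
for o in(fs,fr,fs+fr):
    def f(p):
        c,s=np.cos(p[2]),np.sin(p[2])
        return np.concatenate([w2px(n,[p[0]+c*q[0]-s*q[1],p[1]+s*q[0]+c*q[1],q[2]])-np.array(u) for n,q,u in o])
    r=least_squares(f,[.65,-.2,-1.5]);print(r.x,np.round(r.fun,1))
F=r.x;g=F[:2]-.045*np.array([np.cos(F[2]),np.sin(F[2])]);go([*g,.18],F[2]+np.pi)
E
```

```text
[ 0.64843716 -0.19679427 -1.49069864] [ 0.1 -0.5  0.4 -0.2 -0.2  1.3 -0.1 -0.5  0.1 -0.8 -0.2  0.7]
[ 0.65106133 -0.19799458 -1.49849344] [-0.4  0.  -0.  -0.4  0.7  0.4  0.   0.1 -0.2 -0.2]
[ 0.64991637 -0.19743661 -1.49612145] [ 0.1 -0.2  0.3  0.2 -0.1  1.8  0.  -0.1  0.3 -0.4 -0.3  1.  -0.6  0.4
 -0.2 -0.1  0.5  0.6 -0.2  0.5 -0.4  0.2]
clock 2.2 pos [ 0.6455 -0.1559  0.3013] yaw 1.6476 F [-0.31  0.41  0.32] w 1.001
shift [  3.3   1.3 121.3] turn [-0.      0.0008  0.0022]
```

```bash
python3 -m pendant '[[[3,1,40,0,0,0,-1],[3,1,80,0,0,0,-1],[3,1,105,0,0,0,-1],[3,1,119,0,0,0,-1],[3,1,119,0,0,0,-1],[3,1,119,0,0,0,0.2],[3,1,119,0,0,0,0.4],[3,1,119,0,0,0,1],[3,1,119,0,0,0,1],[3,1,119,0,0,0,1],[3,1,119,0,0,0,1]]]' 20
python3 - <<'E'
from h import *
go([.65,-.15,.3],1.65)
E
```

```text
clock: 3.58
position: [0.647, -0.152, 0.1818]
ee_rot: [-2.133, -2.306, 0.0]
force: [-1.0, 0.0, 1.1]
width: 0.479
clock 3.575 pos [ 0.647  -0.152   0.1818] yaw 1.6487 F [-0.96  0.01  1.05] w 0.479
shift [   1.8    3.2 -118.2] turn [-0.0002  0.     -0.0013]
```

```bash
python3 - <<'E'
from h import *
go([.4376,.147,.30],.083+np.pi)
E
```

```text
clock 3.575 pos [ 0.647  -0.152   0.1818] yaw 1.6487 F [-0.96  0.01  1.05] w 0.479
shift [ 314.4 -185.5 -118.2] turn [-2.0000e-04 -1.0000e-04 -1.5759e+00]
```

```bash
python3 -m pendant '[[[0,0,-30,0,0,0,1],[0,0,-70,0,0,0,1],[10,-10,-110,0,0,-0.05,1],[40,-25,-118,0,0,-0.2,1],[80,-45,-118,0,0,-0.35,1],[120,-70,-118,0,0,-0.5,1],[160,-95,-118,0,0,-0.65,1],[200,-120,-118,0,0,-0.8,1],[240,-145,-118,0,0,-0.95,1],[270,-165,-118,0,0,-1.1,1],[295,-178,-118,0,0,-1.25,1],[308,-184,-118,0,0,-1.4,1],[314,-185,-118,0,0,-1.52,1],[314,-185,-118,0,0,-1.576,1],[314,-185,-118,0,0,-1.576,1],[314,-185,-118,0,0,-1.576,1]]]'
python3 - <<'E'
from h import *
from cell import arm,get_image
print(arm.observe()['joints'])
for n in('top','scene'):cv2.imwrite(f'pics/{n}2.png',get_image(n)[:,:,::-1])
go([.4376,.147,.217],.083+np.pi)
crop('pics/scene2.png','pics/c7.png',320,150,440,270,5)
crop('pics/top2.png','pics/c8.png',255,110,335,250,5)
E
```

```text
clock: 5.58
position: [0.4381, 0.1465, 0.2997]
ee_rot: [0.128, -3.139, 0.0]
force: [0.2, -0.4, -1.3]
width: 0.472
[ 0.2965402   0.47640541 -0.96081465  2.03047361  0.50503169  0.88981052
  0.70951618]
clock 5.675 pos [0.4381 0.1465 0.2997] yaw -3.0597 F [ 0.13  0.17 -0.68] w 0.479
shift [ 0.5  0.6 82.7] turn [-0.0002  0.     -0.0011]
```

View pics/c7.png

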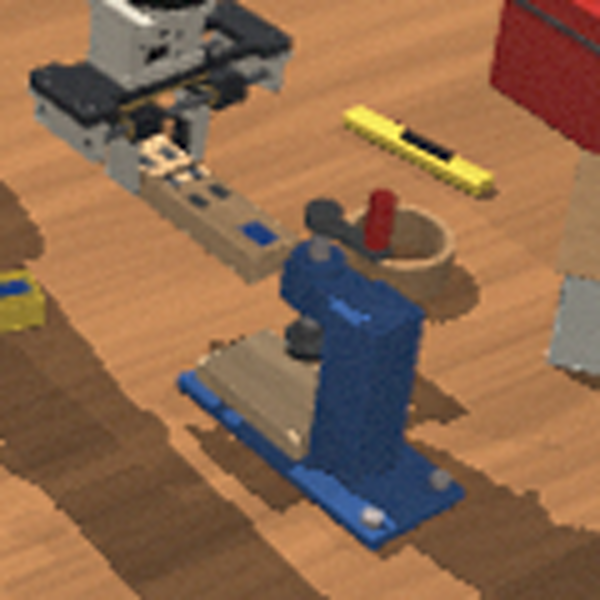

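View pics/c8.png

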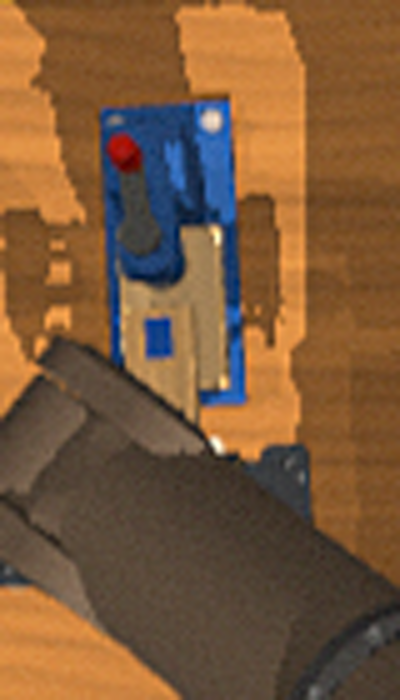

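```bash
python3 -m pendant '[[[0,0,30,0,0,0,1],[0,0,60,0,0,0,1],[0,0,78,0,0,0,1],[0,0,83,0,0,0,1],[0,0,83,0,0,0,1]]]'
python3 - <<'E'
from h import *
from cell import arm,get_image
print(arm.observe()['joints'])
for n in('top','scene'):cv2.imwrite(f'pics/{n}3.png',get_image(n)[:,:,::-1])
go([.4376,.147,.217],.083+np.pi)
crop('pics/scene3.png','pics/c9.png',330,170,430,270,7)
crop('pics/top3.png','pics/c10.png',265,120,325,210,7)
E
```

```text
clock: 6.3
position: [0.4382, 0.1468, 0.2169]
ee_rot: [-0.13, 3.139, 0.0]
force: [-0.6, 0.4, -1.5]
width: 0.481
[ 0.18500187  0.59055376 -0.83570645  2.10828099  0.66904213  0.7286394
  0.56281802]
clock 6.4 pos [0.4384 0.1468 0.2174] yaw -3.0586 F [-0.9   0.02 -1.49] w 0.478
shift [0.8 0.3 0.4] turn [ 0.0002  0.0011 -0.0001]
```

View pics/c9.png

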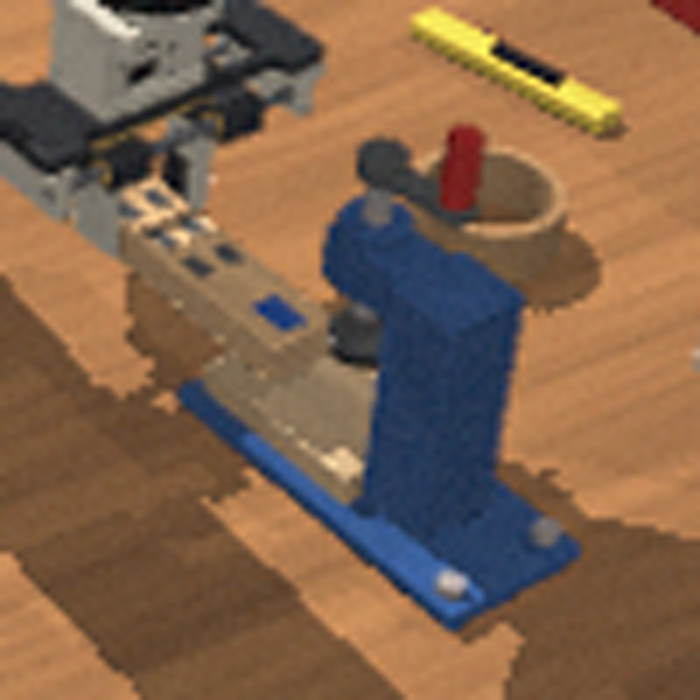

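View pics/c10.png

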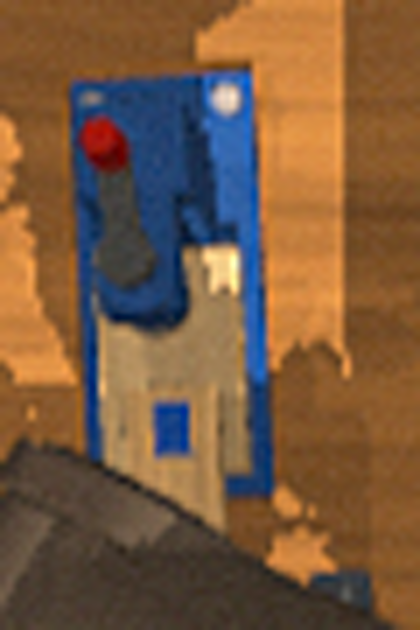

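```bash
python3 -m pendant '[[[-15,0,0,0,0,0,1],[-35,0,0,0,0,0,1],[-52,0,0,0,0,0,1],[-64,0,0,0,0,0,1],[-64,0,0,0,0,0,1]]]'
python3 - <<'E'
from h import *
from cell import arm
go([.4376,.147,.217],.083+np.pi)
E
python3 -m pendant '[[[0,0,2,0,0,0,1],[0,0,3,0,0,0,1],[0,0,3,0,0,0,1]]]'
```

```text
clock: 7.02
position: [0.5029, 0.1519, 0.2168]
ee_rot: [-0.129, 3.138, 0.001]
force: [-0.1, 0.2, -1.0]
width: 0.476
clock 7.025 pos [0.5029 0.1519 0.2168] yaw -3.0596 F [-0.06  0.2  -0.99] w 0.476
shift [65.5  0.4 -0.2] turn [ 0.0005  0.0007 -0.001 ]
clock: 7.4
position: [0.5016, 0.1519, 0.2137]
ee_rot: [0.131, -3.139, 0.001]
force: [-0.5, 0.1, -1.2]
width: 0.479
```

```bash
for i in 1 2 3; do python3 -m pendant '[[[0,0,1,0,0,0,1],[0,0,1,0,0,0,1]]]' | egrep 'pos|force'; done
```

```text
position: [0.5018, 0.1519, 0.2127]
force: [0.3, -0.7, -1.4]
position: [0.5019, 0.1519, 0.2116]
force: [0.0, -0.4, -1.9]
position: [0.5019, 0.1519, 0.2106]
force: [0.4, -0.9, -1.4]
```

```bash
for i in 1 2; do python3 -m pendant '[[[0,0,1,0,0,0,1],[0,0,1,0,0,0,1]]]' | egrep 'pos|force'; done
python3 - <<'E'
from h import *
from cell import get_image
cv2.imwrite('pics/scene4.png',get_image('scene')[:,:,::-1])
crop('pics/scene4.png','pics/c11.png',340,170,420,250,8)
E
```

```text
position: [0.5019, 0.152, 0.21]
force: [-1.6, -1.0, 3.3]
position: [0.5017, 0.1519, 0.209]
force: [-3.1, -2.1, 7.3]
```

View pics/c11.png

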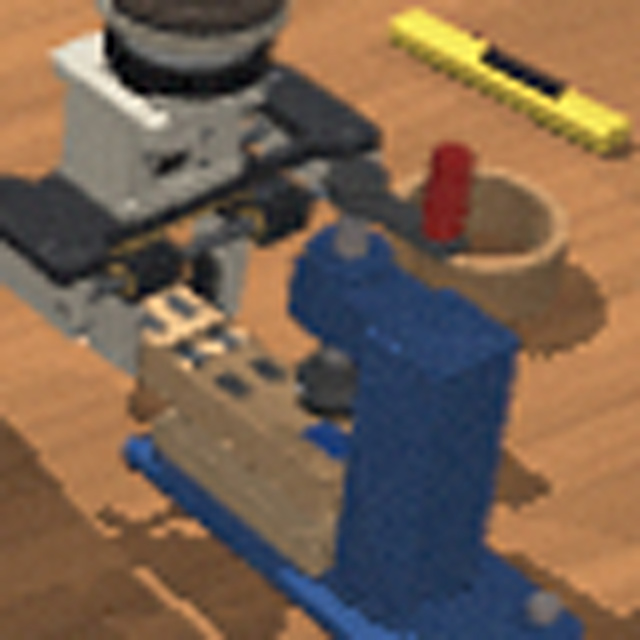

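```bash
python3 -m pendant '[[[-1,0,-1,0,0,0,1],[-4,0,-1,0,0,0,1],[-7,0,-1,0,0,0,1],[-7,0,-1,0,0,0,1]]]' | egrep 'pos|force'; for i in 1 2 3; do python3 -m pendant '[[[-1,0,0,0,0,0,1],[-1,0,0,0,0,0,1]]]' | egrep 'pos|force'; done
```

```text
position: [0.5092, 0.1525, 0.2096]
force: [0.5, -0.5, -2.2]
position: [0.5098, 0.1526, 0.2096]
force: [-0.2, -0.1, -0.8]
position: [0.5101, 0.1526, 0.2094]
force: [-4.8, -2.0, 0.1]
position: [0.5104, 0.1527, 0.2094]
force: [-10.0, -0.9, 3.6]
```

```bash
python3 -m pendant '[[[-1,0,0,0,0,0,1],[-1,0,0,0,0,0,1]]]' | egrep 'pos|force|width'
python3 - <<'E'
from h import *
from cell import get_image
for n in('top','scene'):cv2.imwrite(f'pics/{n}5.png',get_image(n)[:,:,::-1])
crop('pics/scene5.png','pics/c12.png',340,170,420,250,8)
crop('pics/top5.png','pics/c13.png',265,120,325,210,7)
E
```

```text
position: [0.5106, 0.1528, 0.2093]
force: [-11.7, -2.2, 6.3]
width: 0.479
```

View pics/c12.png

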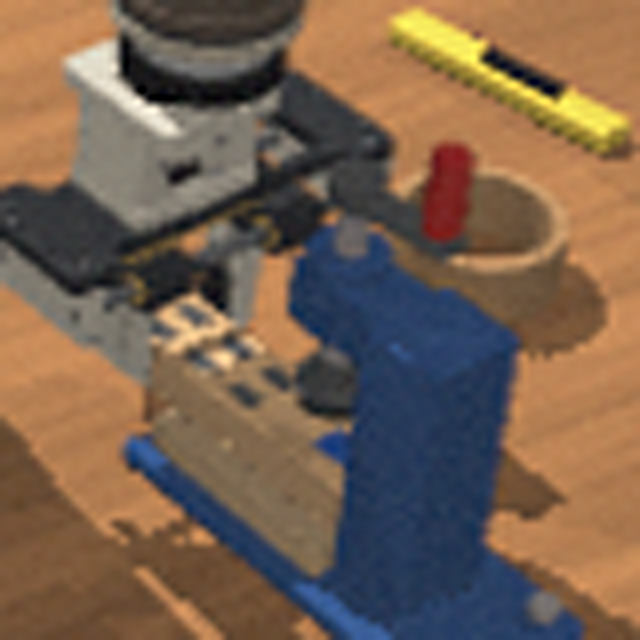

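View pics/c13.png

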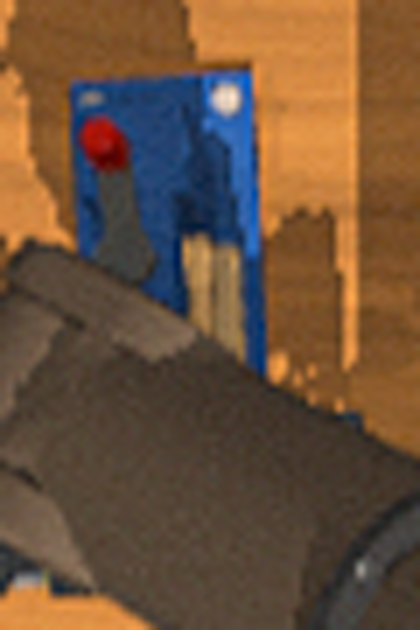

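```bash
python3 -m pendant '[[[0,0,0,0,0,0,0],[0,0,0,0,0,0,-0.5],[0,0,0,0,0,0,-0.5],[0,0,-5,0,0,0,-0.5],[0,0,-30,0,0,0,-0.5],[0,0,-80,0,0,0,-0.5],[20,0,-130,0,0,0,-0.5],[60,80,-170,0,0,0,-0.5],[80,140,-190,0,0,0,-0.5],[80,190,-190,0,0,0,-0.5],[80,190,-190,0,0,0,-0.5]]]' | egrep 'clock|pos|force|width'
python3 - <<'E'
from h import *
from cell import arm,get_image
go([.6,.16,.4],.083)
for n in('top','scene'):cv2.imwrite(f'pics/{n}6.png',get_image(n)[:,:,::-1])
print(arm.observe()['joints'])
crop('pics/scene6.png','pics/c14.png',340,170,420,250,8)
crop('pics/top6.png','pics/c15.png',265,120,325,210,8)
E
```

```text
clock: 11.68
position: [0.4153, 0.3392, 0.4015]
force: [0.3, -0.2, -0.2]
width: 0.752
clock 11.675 pos [0.4153 0.3392 0.4015] yaw -3.054 F [ 0.33 -0.24 -0.2 ] w 0.752
shift [-168.4 -194.7    1.2] turn [-2.600e-03  4.500e-03 -3.137e+00]
[-0.07122047  0.4725637  -0.9936746   1.74022631  0.42772479  1.16196862
  0.47015934]
```

View pics/c14.png

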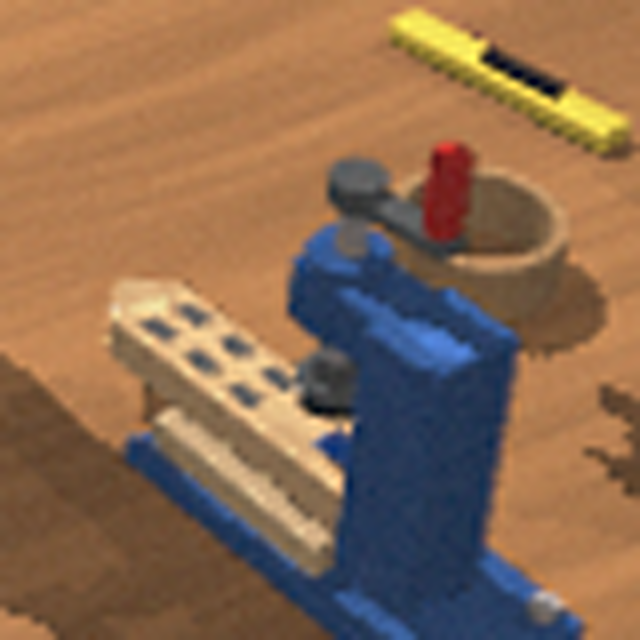

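View pics/c15.png

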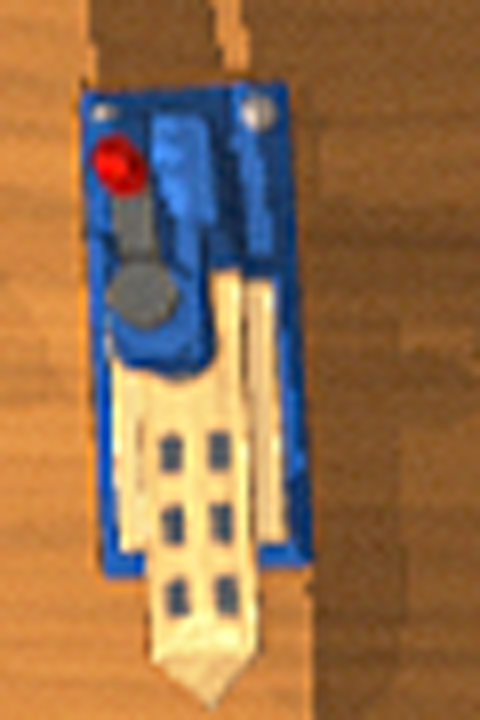

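```bash
python3 - <<'E'
from h import *
from scipy.optimize import least_squares
k=8;t=lambda u,v:(265+(u-3.5)/k,120+(v-3.5)/k);s=lambda u,v:(340+(u-3.5)/k,170+(v-3.5)/k)
cl=[((.125,.045,.012),t(82,92)),((.125,-.045,.012),t(288,80)),((-.085,.045,.012),t(107,578)),((-.085,-.045,.012),t(312,565)),((-.075,.035,.0285),t(121,551)),((-.075,-.035,.0285),t(287,540))]
fr=[((-.09,0,.0525),t(212,708)),((-.068,.022,.0525),t(152,656)),((-.068,-.022,.0525),t(258,646)),((.035,-.022,.0525),None)]
def fit(o,n='top'):
    def f(p):
        c,s_=np.cos(p[2]),np.sin(p[2])
        return np.concatenate([w2px(n,[p[0]+c*q[0]-s_*q[1],p[1]+s_*q[0]+c*q[1],q[2]])-np.array(u) for q,u in o])
    r=least_squares(f,[.6,.16,.08]);print(r.x,np.round(r.fun,1));return r.x
C=fit(cl);Fr=fit(fr[:3])
c,s_=np.cos(C[2]),np.sin(C[2]);d=Fr[:2]-C[:2];print('front in clamp',c*d[0]+s_*d[1],-s_*d[0]+c*d[1])
# front edges: lateral in clamp frame
for u,v in((138,380),(152,655),(240,275),(258,645)):
    d=px2w('top',*t(u,v),.0525)[:2]-C[:2];print(c*d[0]+s_*d[1],-s_*d[0]+c*d[1])
# knob & hub heights
def tri(u1,u2):
    f=lambda P:np.concatenate([w2px('top',P)-u1,w2px('scene',P)-u2])
    r=least_squares(f,[.6,.16,.2]);return r.x,np.round(r.fun,1)
print('knob top',tri(np.array(t(118,157)),np.array(s(452,150))))
print('hub top',tri(np.array(t(143,294)),np.array(s(358,180))))
print('boss', [w2px('top',[C[0],C[1],z]) for z in (.157,)], t(160,370))
E
```

```text
[0.61299058 0.16247785 0.08245745] [-0.2  0.2  0.2  0.1 -0.4  0.1  0.4  0.1 -0.  -0.3  0.  -0.2]
[0.55780212 0.15982559 0.12541293] [-0.2 -0.3  0.1  0.2  0.1  0.1]
front in clamp -0.05521939746051152 0.0019022930508194374
-0.00800826741779649 0.021411744799828224
-0.12288890437135207 0.021138800464738785
0.033500074381800124 -0.023155120195842233
-0.12145543022243921 -0.02270589145872335
knob top (array([0.65645963, 0.16899006, 0.23347096]), array([ 0.,  0.,  0., -0.]))
hub top (array([0.61232205, 0.16261312, 0.19367747]), array([ 0.2,  0.2,  0.3, -0. ]))
boss [array([284.22794783, 158.49638972])] (284.5625, 165.8125)
```

```bash
python3 - <<'E'
from h import *
go([.6565,.169,.379],.083+np.pi)
E
```

```text
clock 11.775 pos [0.4156 0.3386 0.4009] yaw -3.0534 F [ 0.25 -0.17 -0.11] w 0.752
shift [-225.  -190.2   21.6] turn [0.0027 0.0009 0.0052]
```

```bash
python3 -m pendant '[[[-10,-20,-30,0,0,0,-0.5],[-50,-50,-55,0,0,0,-0.5],[-90,-85,-55,0,0,0,-0.5],[-130,-120,-55,0,0,0,-0.5],[-170,-150,-55,0,0,0,-0.5],[-205,-178,-55,0,0,0,-0.5],[-225,-190,-55,0,0,0,-0.5],[-225,-190,-55,0,0,0,-0.5],[-225,-190,-55,0,0,0,-0.5]]]' 50| egrep 'clock|pos|force|width'
python3 - <<'E'
from h import *
from cell import arm,get_image
go([.6565,.169,.379],.083+np.pi)
cv2.imwrite('pics/scene7.png',get_image('scene')[:,:,::-1])
print(arm.observe()['joints'])
crop('pics/scene7.png','pics/c16.png',340,130,440,230,7)
E
```

```text
clock: 12.9
position: [0.6567, 0.1649, 0.4547]
force: [-0.4, -0.2, -0.1]
width: 0.748
clock 12.9 pos [0.6567 0.1649 0.4547] yaw -3.0581 F [-0.35 -0.22 -0.11] w 0.748
shift [-0.2  4.1 75.7] turn [ 0.0002 -0.0008  0.0005]
[ 0.17830945  0.64696119 -0.9113849   1.30240296  0.50199171  1.42607197
  0.95442686]
```

View pics/c16.png

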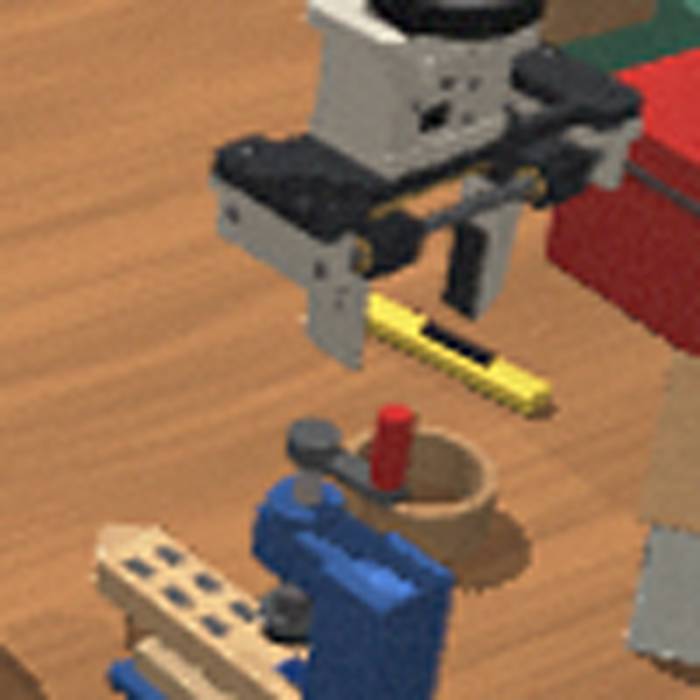

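```bash
python3 -m pendant '[[[0,4,30,0,0,0,-0.5],[0,4,60,0,0,0,-0.5],[0,4,75,0,0,0,-0.5],[0,4,75,0,0,0,0],[0,4,75,0,0,0,0.3],[0,4,75,0,0,0,0.5],[0,4,75,0,0,0,0.7],[0,4,75,0,0,0,1],[0,4,75,0,0,0,1],[0,4,75,0,0,0,1]]]' 50| egrep 'clock|pos|force|width'
python3 - <<'E'
from h import *
from cell import arm,get_image
go([.6565,.169,.379],.083+np.pi)
cv2.imwrite('pics/scene8.png',get_image('scene')[:,:,::-1])
crop('pics/scene8.png','pics/c17.png',340,130,440,230,7)
E
```

```text
clock: 14.2
position: [0.6569, 0.1696, 0.3799]
force: [-0.6, 4.2, 0.7]
width: 0.186
clock 14.2 pos [0.6569 0.1696 0.3799] yaw -3.0577 F [-0.56  4.16  0.67] w 0.186
shift [ 0.5 -0.6  0.9] turn [0.0012 0.0004 0.0009]
```

View pics/c17.png

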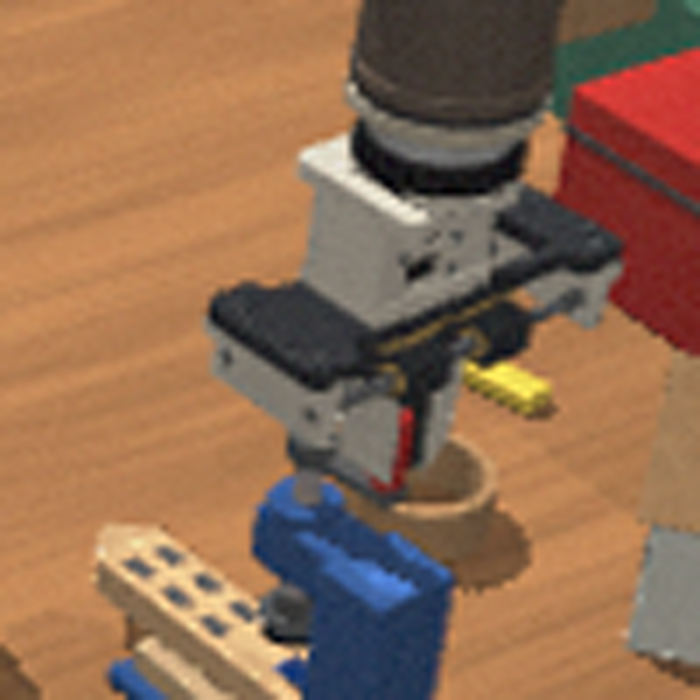

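```bash
cat >> h.py <<'E'
AX=np.array([.6127,.1625])
def tang(verbose=True,ax=None):
    from cell import arm
    ax=AX if ax is None else ax
    s=arm.observe();d=s['position'][:2]-ax;r=np.hypot(*d);ph=np.arctan2(d[1],d[0])
    t=np.array([np.sin(ph),-np.cos(ph)])
    print(f"t{s['clock']:.2f} r{r*1000:.1f} phi{ph:.3f} z{s['position'][2]:.4f} push{-s['force'][:2]@t:.2f} rad{s['force'][:2]@(d/r):.2f} fz{s['force'][2]:.1f} w{s['width']:.3f} q3 {s['joints'][2]:.2f} yaw{yaw_of(s['ee_rot']):.3f}")
    return s,ph
def arc(step,n,r=.0447,cmdphi=None,zf=3.18):
    s,ph=tang();psi=yaw_of(s['ee_rot']);p0=cmdphi if cmdphi is not None else ph
    tx=np.array([np.cos(psi),np.sin(psi)]);ty=np.array([np.sin(psi),-np.cos(psi)])
    for k in range(1,n+1):
        a=p0-k*step;d=r*1000*(np.array([np.cos(a)-np.cos(p0),np.sin(a)-np.sin(p0)]))
        print('[%.1f,%.1f,%.1f,0,0,0,1]'%(d@tx,d@ty,zf*k*step),end=',')
    print('end cmdphi',p0-n*step)
E
python3 -c "
from h import *
arc(.15,16)"
```

```text
t14.25 r44.8 phi0.159 z0.3799 push3.98 rad0.43 fz1.1 w0.182 q3 -0.89 yaw-3.058
[-0.0,-6.7,0.5,0,0,0,1],[1.0,-13.3,1.0,0,0,0,1],[3.0,-19.7,1.4,0,0,0,1],[5.9,-25.8,1.9,0,0,0,1],[9.7,-31.3,2.4,0,0,0,1],[14.2,-36.2,2.9,0,0,0,1],[19.5,-40.4,3.3,0,0,0,1],[25.3,-43.7,3.8,0,0,0,1],[31.5,-46.1,4.3,0,0,0,1],[38.1,-47.6,4.8,0,0,0,1],[44.8,-48.1,5.2,0,0,0,1],[51.4,-47.5,5.7,0,0,0,1],[58.0,-46.0,6.2,0,0,0,1],[64.2,-43.5,6.7,0,0,0,1],[70.0,-40.1,7.2,0,0,0,1],[75.2,-35.9,7.6,0,0,0,1],end cmdphi -2.2409979517874357
```

Start with the first 0.6 rad and check.

```bash
python3 -m pendant '[[[0,-7,0.5,0,0,0,1],[1,-13,1,0,0,0,1],[3,-20,1.5,0,0,0,1],[6,-26,2,0,0,0,1]]]' | egrep 'force|width'
python3 -c "
from h import *
arc(.15,12,cmdphi=.159-.6)"
```

```text
force: [3.0, 7.4, -1.2]
width: 0.185
t14.75 r44.9 phi-0.434 z0.3781 push7.93 rad-0.37 fz-1.2 w0.185 q3 -0.90 yaw-3.057
[3.8,-5.5,0.5,0,0,0,1],[8.4,-10.4,1.0,0,0,0,1],[13.6,-14.6,1.4,0,0,0,1],[19.4,-17.9,1.9,0,0,0,1],[25.7,-20.3,2.4,0,0,0,1],[32.2,-21.8,2.9,0,0,0,1],[38.9,-22.3,3.3,0,0,0,1],[45.6,-21.8,3.8,0,0,0,1],[52.1,-20.2,4.3,0,0,0,1],[58.3,-17.7,4.8,0,0,0,1],[64.1,-14.4,5.2,0,0,0,1],[69.3,-10.2,5.7,0,0,0,1],end cmdphi -2.2409999999999997
```

```bash
python3 -m pendant '[[[4,-5.5,0.5,0,0,0,1],[8.5,-10.5,1,0,0,0,1],[13.5,-14.5,1.5,0,0,0,1],[19.5,-18,2,0,0,0,1],[25.5,-20.5,2.5,0,0,0,1],[32,-22,3,0,0,0,1],[39,-22.5,3.5,0,0,0,1],[45.5,-22,4,0,0,0,1],[52,-20,4.5,0,0,0,1],[58.5,-17.5,5,0,0,0,1],[64,-14.5,5,0,0,0,1],[69.5,-10,5.5,0,0,0,1]]]' | egrep 'force|width'
python3 -c "
from h import *
arc(.1,10,cmdphi=-2.241)"
```

```text
force: [9.8, -1.2, -2.5]
width: 0.182
t16.25 r45.5 phi-2.185 z0.3725 push8.70 rad-4.63 fz-2.5 w0.182 q3 -0.93 yaw-3.061
[3.1,3.2,0.3,0,0,0,1],[5.9,6.7,0.6,0,0,0,1],[8.3,10.5,1.0,0,0,0,1],[10.3,14.5,1.3,0,0,0,1],[11.9,18.6,1.6,0,0,0,1],[13.1,22.9,1.9,0,0,0,1],[13.9,27.3,2.2,0,0,0,1],[14.2,31.8,2.5,0,0,0,1],[14.1,36.3,2.9,0,0,0,1],[13.5,40.7,3.2,0,0,0,1],end cmdphi -3.241
```

```bash
python3 -m pendant '[[[2.5,3.5,0.5,0,0,0,1],[5,7,1,0,0,0,1],[7.5,10.5,1,0,0,0,1],[9.5,14.5,1.5,0,0,0,1],[11,18.5,1.5,0,0,0,1]]]' | egrep 'force'
python3 -c "
from h import *
tang()"
python3 -m pendant '[[[1.2,4.3,0.5,0,0,0,1],[2,8.5,0.5,0,0,0,1],[2.3,13,1,0,0,0,1],[2.2,17.5,1.2,0,0,0,1],[1.5,22,1.5,0,0,0,1]]]' | egrep 'force'
python3 -c "
from h import *
arc(.1,10,cmdphi=-3.241)"
```

```text
force: [0.1, -8.1, 4.3]
t16.88 r44.8 phi-2.654 z0.3709 push7.21 rad3.67 fz4.3 w0.188 q3 -0.94 yaw-3.062
force: [-7.6, -6.6, 9.8]
t17.50 r44.5 phi3.106 z0.3691 push6.86 rad7.35 fz9.8 w0.186 q3 -0.94 yaw-3.060
[-1.0,4.3,0.3,0,0,0,1],[-2.5,8.6,0.6,0,0,0,1],[-4.3,12.6,1.0,0,0,0,1],[-6.6,16.5,1.3,0,0,0,1],[-9.2,20.1,1.6,0,0,0,1],[-12.2,23.4,1.9,0,0,0,1],[-15.5,26.4,2.2,0,0,0,1],[-19.1,29.1,2.5,0,0,0,1],[-22.9,31.4,2.9,0,0,0,1],[-27.0,33.3,3.2,0,0,0,1],end cmdphi -4.241
```

```bash
python3 -m pendant '[[[0.5,4.3,-1,0,0,0,1],[-1,8.6,-1,0,0,0,1],[-2.8,12.6,-0.5,0,0,0,1]]]' | egrep 'force'
python3 -c "
from h import *
tang()"
python3 -m pendant '[[[-2.3,4,0.3,0,0,0,1],[-5,7.5,0.6,0,0,0,1]]]' | egrep 'force'
python3 -c "
from h import *
arc(.1,10,cmdphi=-3.741)"
```

```text
force: [-5.7, -6.8, 1.1]
t17.88 r44.7 phi2.827 z0.3685 push8.20 rad3.34 fz1.1 w0.183 q3 -0.93 yaw-3.060
force: [-7.9, -4.7, 0.5]
t18.12 r44.7 phi2.617 z0.3678 push8.04 rad4.52 fz0.5 w0.188 q3 -0.93 yaw-3.059
[-3.0,3.3,0.3,0,0,0,1],[-6.3,6.3,0.6,0,0,0,1],[-9.9,9.0,1.0,0,0,0,1],[-13.7,11.3,1.3,0,0,0,1],[-17.8,13.2,1.6,0,0,0,1],[-22.0,14.7,1.9,0,0,0,1],[-26.3,15.7,2.2,0,0,0,1],[-30.7,16.4,2.5,0,0,0,1],[-35.2,16.5,2.9,0,0,0,1],[-39.7,16.3,3.2,0,0,0,1],end cmdphi -4.741
```

```bash
python3 -m pendant '[[[-3,3.3,0.3,0,0,0,1],[-6.3,6.5,0.6,0,0,0,1]]]' | egrep 'force'
python3 -c "
from h import *
tang()"
python3 -m pendant '[[[-3.6,2.7,0.3,0,0,0,1],[-7.4,5,0.6,0,0,0,1]]]' | egrep 'force'
python3 -c "
from h import *
tang()"
python3 -m pendant '[[[-4.1,1.9,0.3,0,0,0,1],[-8.3,3.4,0.6,0,0,0,1]]]' | egrep 'force'
python3 -c "
from h import *
arc(.1,10,cmdphi=-4.341)"
```

```text
force: [-8.6, -3.1, -0.3]
t18.38 r44.7 phi2.409 z0.3672 push8.03 rad4.32 fz-0.3 w0.185 q3 -0.92 yaw-3.059
force: [-8.6, -1.9, -0.9]
t18.62 r44.8 phi2.206 z0.3666 push8.00 rad3.56 fz-0.9 w0.189 q3 -0.92 yaw-3.058
force: [-9.1, 0.5, -2.3]
t18.88 r44.8 phi2.002 z0.3660 push8.05 rad4.26 fz-2.3 w0.186 q3 -0.91 yaw-3.057
[-4.3,1.0,0.3,0,0,0,1],[-8.8,1.7,0.6,0,0,0,1],[-13.2,1.8,1.0,0,0,0,1],[-17.7,1.5,1.3,0,0,0,1],[-22.1,0.8,1.6,0,0,0,1],[-26.4,-0.3,1.9,0,0,0,1],[-30.6,-1.9,2.2,0,0,0,1],[-34.6,-3.9,2.5,0,0,0,1],[-38.4,-6.3,2.9,0,0,0,1],[-41.9,-9.1,3.2,0,0,0,1],end cmdphi -5.341
```

Free running is a steady 8.0 N; continuing.

```bash
python3 -m pendant '[[[-4.3,1,0.3,0,0,0,1],[-8.8,1.7,0.8,0,0,0,1]]]' | egrep 'force'
python3 -c "
from h import *
tang()"
python3 -m pendant '[[[-4.4,0.1,0.5,0,0,0,1],[-8.9,-0.2,1,0,0,0,1]]]' | egrep 'force'
python3 -c "
from h import *
tang()"
python3 -m pendant '[[[-4.4,-0.7,0.3,0,0,0,1],[-8.7,-1.8,0.7,0,0,0,1]]]' | egrep 'force'
python3 -c "
from h import *
arc(.1,10,cmdphi=-4.941)"
```

```text
force: [-8.1, 2.4, -1.3]
t19.12 r44.9 phi1.800 z0.3653 push7.37 rad4.22 fz-1.3 w0.184 q3 -0.91 yaw-3.057
force: [-7.9, 4.4, -0.5]
t19.38 r44.8 phi1.598 z0.3646 push7.73 rad4.60 fz-0.5 w0.186 q3 -0.90 yaw-3.056
force: [-6.7, 4.4, -1.7]
t19.62 r44.8 phi1.399 z0.3640 push7.32 rad3.21 fz-1.7 w0.188 q3 -0.90 yaw-3.056
[-4.2,-1.6,0.3,0,0,0,1],[-8.2,-3.6,0.6,0,0,0,1],[-11.9,-6.0,1.0,0,0,0,1],[-15.5,-8.7,1.3,0,0,0,1],[-18.7,-11.8,1.6,0,0,0,1],[-21.6,-15.2,1.9,0,0,0,1],[-24.1,-18.9,2.2,0,0,0,1],[-26.3,-22.8,2.5,0,0,0,1],[-28.1,-26.9,2.9,0,0,0,1],[-29.4,-31.2,3.2,0,0,0,1],end cmdphi -5.941
```

```bash
python3 -m pendant '[[[-4.2,-1.6,0.3,0,0,0,1],[-8.2,-3.6,0.6,0,0,0,1]]]' | egrep 'force'
python3 -c "
from h import *
tang()"
python3 -m pendant '[[[-3.7,-2.4,0.3,0,0,0,1],[-7.3,-5.1,0.7,0,0,0,1]]]' | egrep 'force'
python3 -c "
from h import *
tang()"
python3 -m pendant '[[[-3.2,-3.1,0.3,0,0,0,1],[-6.1,-6.5,0.6,0,0,0,1]]]' | egrep 'force'
python3 -c "
from h import *
arc(.1,8,cmdphi=-5.541)"
```

```text
force: [-5.4, 6.9, -3.5]
t19.88 r44.7 phi1.199 z0.3634 push7.55 rad4.42 fz-3.5 w0.186 q3 -0.89 yaw-3.056
force: [-4.7, 8.5, -4.2]
t20.12 r44.6 phi0.999 z0.3628 push8.59 rad4.60 fz-4.2 w0.184 q3 -0.89 yaw-3.055
force: [-2.0, 10.0, -4.9]
t20.38 r44.4 phi0.796 z0.3623 push8.38 rad5.73 fz-4.9 w0.184 q3 -0.89 yaw-3.055
[-2.5,-3.7,0.3,0,0,0,1],[-4.7,-7.6,0.6,0,0,0,1],[-6.5,-11.7,1.0,0,0,0,1],[-7.8,-15.9,1.3,0,0,0,1],[-8.7,-20.3,1.6,0,0,0,1],[-9.2,-24.8,1.9,0,0,0,1],[-9.2,-29.2,2.2,0,0,0,1],[-8.8,-33.7,2.5,0,0,0,1],end cmdphi -6.341
```

```bash
python3 -m pendant '[[[-1.8,-1.5,0.8,0,0,0,1],[-3.1,-3.2,1.2,0,0,0,1]]]' | egrep 'force'
python3 -c "
from h import *
tang()"
python3 -m pendant '[[[-1.1,-2,0.2,0,0,0,1],[-2.2,-3.9,0.4,0,0,0,1]]]' | egrep 'force'
python3 -c "
from h import *
tang()"
python3 -m pendant '[[[-0.9,-2,0.2,0,0,0,1],[-1.8,-4.1,0.4,0,0,0,1]]]' | egrep 'force'
python3 -c "
from h import *
arc(.05,8,cmdphi=-5.841)"
```

```text
force: [-3.8, 7.3, -0.2]
t20.62 r44.7 phi0.686 z0.3617 push8.05 rad1.73 fz-0.2 w0.182 q3 -0.88 yaw-3.056
force: [-2.9, 6.7, -0.5]
t20.88 r44.7 phi0.585 z0.3614 push7.19 rad1.33 fz-0.5 w0.185 q3 -0.88 yaw-3.056
force: [0.0, 7.9, -1.2]
t21.12 r44.6 phi0.485 z0.3611 push6.95 rad3.72 fz-1.2 w0.185 q3 -0.88 yaw-3.056
[-0.7,-2.1,0.2,0,0,0,1],[-1.3,-4.3,0.3,0,0,0,1],[-1.9,-6.4,0.5,0,0,0,1],[-2.3,-8.6,0.6,0,0,0,1],[-2.6,-10.8,0.8,0,0,0,1],[-2.7,-13.1,1.0,0,0,0,1],[-2.8,-15.3,1.1,0,0,0,1],[-2.8,-17.5,1.3,0,0,0,1],end cmdphi -6.2410000000000005
```

```bash
python3 - <<'E'
from h import *
from cell import get_image
cv2.imwrite('pics/scene9.png',get_image('scene')[:,:,::-1])
crop('pics/scene9.png','pics/c18.png',345,175,405,235,10)
tang()
E
```

```text
t21.18 r44.6 phi0.473 z0.3610 push7.27 rad2.53 fz-0.3 w0.187 q3 -0.88 yaw-3.057
```

View pics/c18.png

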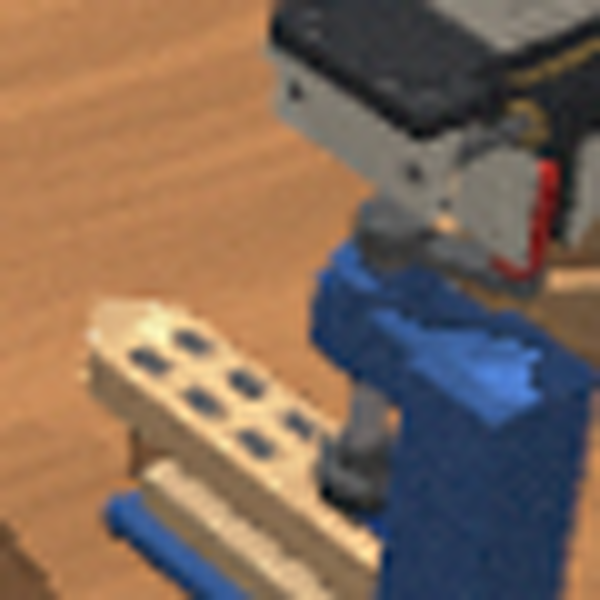

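```bash
python3 -m pendant '[[[-1,-2,0.2,0,0,0,1],[-1.6,-4.2,0.5,0,0,0,1]]]' | egrep 'force'
python3 -c "
from h import *
tang()"
python3 -m pendant '[[[-0.5,-2.2,0.2,0,0,0,1],[-1,-4.3,0.4,0,0,0,1]]]' | egrep 'force'
python3 -c "
from h import *
tang()"
python3 -m pendant '[[[-0.2,-2.2,0.2,0,0,0,1],[-0.4,-4.4,0.4,0,0,0,1]]]' | egrep 'force'
python3 -c "
from h import *
arc(.05,8,cmdphi=-6.141)"
```

```text
force: [-1.0, 8.4, 0.4]
t21.43 r44.7 phi0.382 z0.3607 push8.16 rad2.16 fz0.4 w0.187 q3 -0.88 yaw-3.056
force: [-2.2, 7.4, 0.5]
t21.68 r44.7 phi0.282 z0.3604 push7.70 rad-0.08 fz0.5 w0.184 q3 -0.88 yaw-3.056
force: [1.4, 8.0, 0.2]
t21.93 r44.6 phi0.181 z0.3601 push7.62 rad2.78 fz0.2 w0.187 q3 -0.88 yaw-3.057
[-0.1,-2.2,0.2,0,0,0,1],[-0.0,-4.5,0.3,0,0,0,1],[0.1,-6.7,0.5,0,0,0,1],[0.4,-8.9,0.6,0,0,0,1],[0.8,-11.1,0.8,0,0,0,1],[1.2,-13.3,1.0,0,0,0,1],[1.8,-15.5,1.1,0,0,0,1],[2.5,-17.6,1.3,0,0,0,1],end cmdphi -6.541
```

```bash
python3 -m pendant '[[[-0.1,-2.2,0.2,0,0,0,1],[0,-4.5,0.3,0,0,0,1]]]' | egrep 'force'
python3 -c "
from h import *
tang()"
python3 -m pendant '[[[0.1,-2.2,0.2,0,0,0,1],[0.4,-4.4,0.3,0,0,0,1]]]' | egrep 'force'
python3 -c "
from h import *
tang()"
python3 -m pendant '[[[0.4,-2.2,0.2,0,0,0,1],[0.8,-4.4,0.4,0,0,0,1]]]' | egrep 'force'
python3 -c "
from h import *
arc(.05,8,cmdphi=-6.441)"
```

```text
force: [2.3, 8.0, -0.8]
t22.18 r44.6 phi0.078 z0.3598 push7.79 rad2.96 fz-0.8 w0.185 q3 -0.88 yaw-3.057
force: [2.5, 7.1, -0.2]
t22.43 r44.6 phi-0.023 z0.3595 push7.12 rad2.37 fz-0.2 w0.183 q3 -0.88 yaw-3.057
force: [2.6, 9.2, -1.0]
t22.68 r44.6 phi-0.120 z0.3592 push9.40 rad1.52 fz-1.0 w0.184 q3 -0.88 yaw-3.057
[0.6,-2.2,0.2,0,0,0,1],[1.3,-4.3,0.3,0,0,0,1],[2.1,-6.4,0.5,0,0,0,1],[3.0,-8.4,0.6,0,0,0,1],[4.0,-10.4,0.8,0,0,0,1],[5.1,-12.3,1.0,0,0,0,1],[6.3,-14.2,1.1,0,0,0,1],[7.6,-16.1,1.3,0,0,0,1],end cmdphi -6.841
```

```bash
python3 -m pendant '[[[0.6,-2.2,0.2,0,0,0,1]]]' | egrep 'force'
python3 -c "
from h import *
tang()"
python3 -m pendant '[[[0.7,-2.1,0.2,0,0,0,1]]]' | egrep 'force'
python3 -c "
from h import *
tang()"
```

```text
force: [3.7, 8.6, 0.1]
t22.80 r44.6 phi-0.168 z0.3590 push9.13 rad2.18 fz0.1 w0.184 q3 -0.89 yaw-3.057
force: [4.6, 9.1, -1.4]
t22.93 r44.6 phi-0.216 z0.3589 push9.88 rad2.56 fz-1.4 w0.181 q3 -0.89 yaw-3.057
```

```bash
python3 -m pendant '[[[0.8,-2.1,0.2,0,0,0,1]]]' | egrep 'force'
python3 -c "
from h import *
tang()"
python3 -m pendant '[[[0.9,-2.1,0.2,0,0,0,1]]]' | egrep 'force'
python3 -c "
from h import *
tang()"
```

```text
force: [4.3, 10.0, -1.3]
t23.05 r44.6 phi-0.265 z0.3588 push10.81 rad1.48 fz-1.3 w0.180 q3 -0.89 yaw-3.057
force: [4.9, 10.1, -1.1]
t23.18 r44.5 phi-0.314 z0.3586 push11.08 rad1.59 fz-1.1 w0.182 q3 -0.89 yaw-3.057
```

```bash
python3 -m pendant '[[[0.4,-1,0.1,0,0,0,1]]]' | egrep 'force'
python3 -c "
from h import *
tang()"
```

```text
force: [5.1, 10.1, -1.5]
t23.30 r44.6 phi-0.338 z0.3586 push11.26 rad1.44 fz-1.5 w0.186 q3 -0.89 yaw-3.057
```

```bash
python3 -m pendant '[[[-0.6,1.6,0,0,0,0,1],[-0.6,1.6,0,0,0,0,0.6],[-0.6,1.6,0,0,0,0,0.2],[-0.6,1.6,0,0,0,0,-0.2],[-0.6,1.6,0,0,0,0,-0.2],[-0.6,1.6,-10,0,0,0,-0.2],[-0.6,1.6,-40,0,0,0,-0.2],[0,2,-80,0,0,0,-0.2],[30,30,-100,0,0,0,-0.2],[70,80,-100,0,0,0,-0.2],[120,120,-100,0,0,0,-0.2],[170,160,-100,0,0,0,-0.2],[210,180,-100,0,0,0,-0.2],[220,190,-100,0,0,0,-0.2],[220,190,-100,0,0,0,-0.2],[220,190,-100,0,0,0,-0.2]]]' | egrep 'clock|pos|force|width'
python3 - <<'E'
from h import *
from cell import arm,get_image
for n in('top','scene'):cv2.imwrite(f'pics/{n}10.png',get_image(n)[:,:,::-1])
print(arm.observe()['joints'])
crop('pics/scene10.png','pics/c19.png',340,170,420,250,8)
crop('pics/top10.png','pics/c20.png',265,120,325,210,8)
E
```

```text
clock: 25.3
position: [0.4209, 0.3158, 0.4577]
force: [-0.4, 0.3, -0.4]
width: 0.598
[ 0.00882864  0.40884723 -1.03022562  1.67602885  0.36510725  1.26659735
  0.55455607]
```

View pics/c19.png

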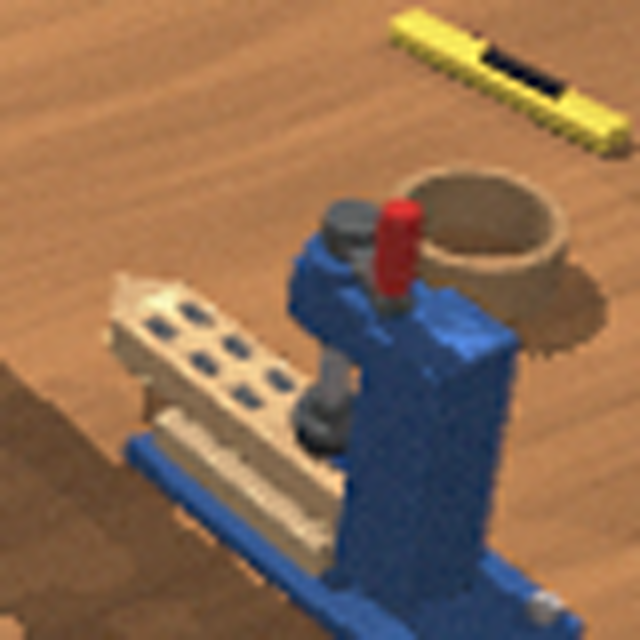

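View pics/c20.png

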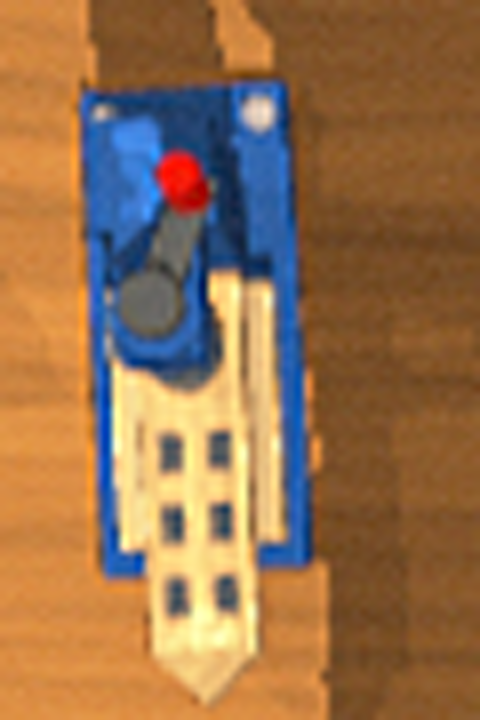

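View pics/top10.png

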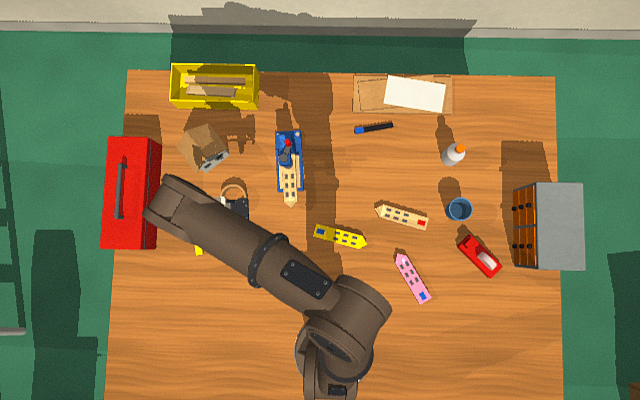

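```bash
python3 - <<'E'
from h import *
k=8;t=lambda u,v:(265+(u-3.5)/k,120+(v-3.5)/k)
kn=px2w('top',*t(178,172),.2125)[:2];d=kn-AX;print(kn,np.hypot(*d),np.arctan2(d[1],d[0]))
a=cv2.imread('pics/top6.png').astype(int);b=cv2.imread('pics/top10.png').astype(int)
# shift of the front's exposed part
A=np.float32(a[172:212,280:302].mean(2));B=np.float32(b[172:212,280:302].mean(2))
print(cv2.phaseCorrelate(A,B,cv2.createHanningWindow((22,40),cv2.CV_32F)))
E
```

```text
[0.65591411 0.14927988] 0.04519104677466887 -0.29688043095654226
((0.14407841047685466, 0.27718091838010395), 0.9893422991037368)
```

```bash
python3 - <<'E'
from h import *
a=cv2.imread('pics/top6.png');b=cv2.imread('pics/top10.png')
def pc(u0,v0,u1,v1):
    A=np.float32(a[v0:v1,u0:u1].mean(2));B=np.float32(b[v0:v1,u0:u1].mean(2))
    return np.round(cv2.phaseCorrelate(A,B,cv2.createHanningWindow((u1-u0,v1-v0),cv2.CV_32F)),2) if 0 else cv2.phaseCorrelate(A,B,cv2.createHanningWindow((u1-u0,v1-v0),cv2.CV_32F))
for n,r in dict(win=(283,172,298,198),tip=(280,190,300,212),base=(292,120,308,145),yellow=(310,215,370,255),red=(370,195,435,235),marker=(345,115,400,140),sheet=(370,65,455,115)).items():print(n,pc(*r))
for nm,dst in(('top6','d1'),('top10','d2')):crop(f'pics/{nm}.png',f'pics/{dst}.png',276,165,306,212,12)
cv2.imwrite('pics/d.png',np.hstack([cv2.imread('pics/d1.png'),cv2.imread('pics/d2.png')]))
E
```

```text
win ((0.6107559537613714, 0.49764916739387743), 0.9849100937078028)
tip ((0.23826881811769418, 0.09701917638409263), 1.101370351513227)
base ((0.1945175087968627, -0.04175685328294598), 1.1351649916172029)
yellow ((0.24934030149450948, 0.012247566084880646), 0.9189411296447119)
red ((-0.031623524671033465, 0.03012670643643034), 0.9819505235387219)
marker ((0.17248034868131512, 0.43096615646931724), 1.0381705230077107)
sheet ((-0.012833363522254615, 0.09007802231718287), 0.9915582360161675)
```

View pics/d.png

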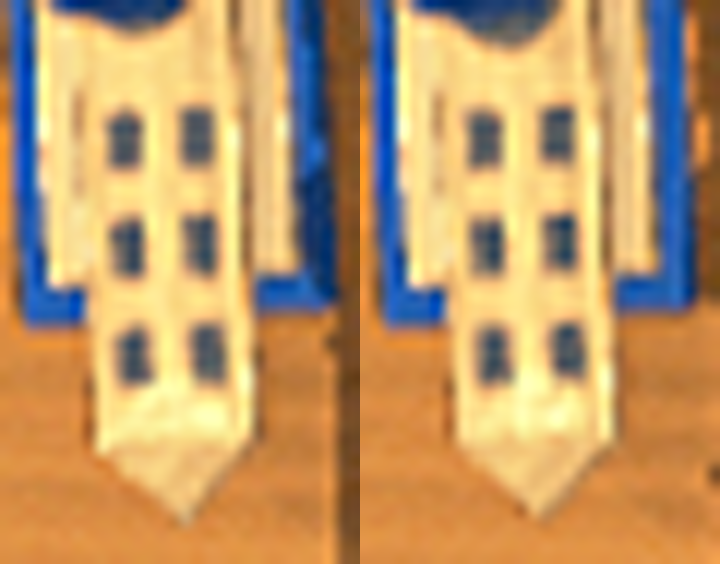

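```bash
python3 -c "
from cell import arm
print(arm.sign_off(), arm.observe()['clock'])"
```

```text
the job is handed in; nothing more can be done
the job is handed in; nothing more can be done
```

The blue-door front is clamped on the bed, foot against the stop, and the arm is clear of everything. I handed it in at about 25 s of the 72 s allowed.

- **Placing:** I gripped the front near its gable, turned it in line with the clamp and lowered it until I felt the bed, about 28 mm up. I slid it in against the stop with about 12 N and let go. From the top camera it sits at clamp x = -55.2 mm (home is -55), about 0.8 mm off the bed's middle. Its edges run within about 0.01 rad of the clamp's line, which is as fine as that picture resolves.
- **Clamping:** I held the knob and ran the crank clockwise a little over one turn. Running free it took about 7.8 N, with readings scattered between 6.9 and 8.7 N. The pad met the wood after about one turn, and I stopped at 11.3 N. That is roughly 3.5 N added, or about 45% more than running free, which should mean about 50 N of clamping. I then let go.
- **Last checks:** With the arm clear, the pictures show the pad on the wood and the front where I left it. The crank angle reads -0.30 rad in the picture and -0.34 rad from the arm, which agree within what the picture can resolve.
- **Disagreement:** An automatic image comparison gave shifts of up to 0.6 pixel (about 2 mm) on the windows and 0.4 pixel on the untouched marker. I put that down to changed shadows, because the side-by-side crops show no movement. The other items look unmoved in the last top view; the tape core and cutter were partly hidden by the arm there, but look unmoved in the side view.

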